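Select the red filament on an H-gate selector

TASK

Push the filament selector's yellow-knobbed lever out of its parked leg and through the H-shaped gate until it is fully home in the leg beside the red tag. Push it gently with the fingertips, do not pull the knob up, do not run it home at the white or blue tag on the way, and leave the other things on the desk alone.

Things in the scene. Friction and masses are not known exactly. Their poses are not given: they have to be found in the camera images.
- selector: filament selector: white box 150 mm (its x) by 140 mm (its y), 100 mm tall, fixed to the table, grey top plate cut by an H-shaped gate for the lever. Origin at the centre of its underside, z up. Beside each of the gate's four leg ends, towards the box's corner, lies a mark: a steel ring at one, coloured tags at the other three
- gate_mid (a point): middle of the H-gate, on the top plate, 100 mm above the table. The gate's two legs run along the selector's x at y = +18 and -18 mm; the cross lane joins their middles along y at x = 0, the only way from leg to leg. In the cross lane the knob has about 4 mm of play either way along x, more near the legs, as the gate's inner corners are rounded
- park_mark (a point): steel ring, 22 mm across, on the top plate at the parked leg's end (x -44, y +40 mm in the selector's frame). The lever starts in this leg, anywhere from fully home to halfway out to the cross lane
- knob_mid (a point): middle of the lever's yellow knob, an upright cylinder 36 mm across, 50 mm tall, on a 12 mm steel rod. The lever pivots 20 mm above the table at the selector's centre, 170 mm from this point. Upright, this point is 190 mm above the table (180 mm when home). With the lever fully home it stands right above that leg end's mark: x = +-44, y = +-40 mm in the selector's frame
- rocker (a joint): lever lean along the selector's x, rad: 0 = in the cross lane, + towards the selector's +x, end stops at -0.27 and +0.27. It stays where it is left (friction: about 1.5 N at the knob moves it)
- lever (a joint): lever lean along the selector's y, rad: + towards the selector's +y, end stops at -0.239 (leg at -y) and +0.239 (leg at +y). It stays where it is left (friction: about 1.5 N at the knob moves it)
- knob (a joint): how far the knob is pulled up along the lever, m: 0 = down, 0.015 = fully up. A spring holds it down (6 N to start it, about 8 N at 6 mm); pulling it up would unlatch the lever and is not wanted
- tag_red: red plastic tag, 24 x 28 x 3 mm, flat on the selector's top plate at a leg end; origin at the centre of its underside, 100 mm above the table, axes as the selector's. Which tag lies at which of the three leg ends changes
- tag_white: white plastic tag, 24 x 28 x 3 mm, flat on the selector's top plate at a leg end; origin at the centre of its underside, 100 mm above the table, axes as the selector's. Which tag lies at which of the three leg ends changes
- tag_blue: blue plastic tag, 24 x 28 x 3 mm, flat on the selector's top plate at a leg end; origin at the centre of its underside, 100 mm above the table, axes as the selector's. Which tag lies at which of the three leg ends changes
- pen_left: 3D-drawing pen (white and black, 168 x 24 x 22 mm) lying to the selector's left; loose, not part of the job; origin at the centre of its underside
- pen_right: 3D-drawing pen (white and black, 168 x 24 x 22 mm) lying to the selector's right; loose, not part of the job; origin at the centre of its underside
- spool_red: red filament spool, 150 mm across and 50 mm tall, lying flat on the table to the robot's left; loose, not part of the job; origin at the centre of its underside
- spool_white: white filament spool, 150 mm across and 50 mm tall, lying flat on the table to the robot's right; loose, not part of the job; origin at the centre of its underside
- mouse: blue computer mouse, 100 x 60 x 34 mm, beyond the selector; loose, not part of the job; origin at the centre of its underside
- scraper: spatula-like scraper, 180 mm long, lying flat beyond the selector; loose, not part of the job; origin at the centre of its underside

How it is judged:
At the end, for the whole second after the job is handed in: The lever rests home in the red tag's leg: the middle of the knob lies within 12 mm, seen from above, of the red tag's centre, the knob is down (under 3 mm up), the lever is still, and every loose thing is within 25 mm of where it began (horizontal distance between knob_mid and tag_red below 0.012 m and value of joint knob below 0.003 m and velocity of joint rocker between -0.05 and 0.05 rad/s and velocity of joint lever between -0.05 and 0.05 rad/s and distance of each of pen_left, pen_right, spool_red, spool_white, mouse, scraper from where it was at the start of the episode below 0.025 m); the robot touches nothing.
It fails at once if the lever is run home at the white or blue tag (knob within 12 mm of that tag's centre, seen from above) (horizontal distance between knob_mid and tag_white below 0.012 m or horizontal distance between knob_mid and tag_blue below 0.012 m).
It fails at once if the knob is pulled up more than 6 mm (value of joint knob above 0.006 m).
It fails at once if the selector is pushed or squeezed with more than 40 N (contact force between any of the fingers, the arm and selector above 40 N).
It fails at once if a bystander is moved more than 25 mm (distance of any of pen_left, pen_right, spool_red, spool_white, mouse, scraper from where it was at the start of the episode above 0.025 m).
It also fails if it takes over 61 s, if anything falls off the work surface, if the arm or the gripper's body presses on something with over 40 N, if the wrist force passes 120 N, or if a joint passes its speed limit or range.

ROBOT

A 7-joint arm with a two-finger parallel gripper is mounted at the origin on the work surface. World frame = base frame: x ahead of the robot, y to its left, z up, the work surface at z = 0. Lengths are in m, angles in rad, forces in N, time in s.
With the tool pointing down it reaches from about 0.425 to 0.95 m from the base axis. Payload 4.7 kg.
Tool frame: the origin (TCP) lies on the centre line of the jaws, within the pads' length; the fingertips stand bot.finger_overhang ahead of it and the grasp point (between the pads) lies 6 mm ahead of it (bot.finger_overhang is the distance from the TCP to the fingertips, in m); z points along the fingers, y is the line along which they close (so a half turn about z gives the same grasp; the last joint's range is limited). The gripper opens to 87 mm and grips with 3 to 60 N. Pads are 19 mm wide; open, the fingers measure 117 mm over their backs; the gripper's body (75 mm by 190 mm) begins 51 mm behind the grasp point.
Start: joints at [-1.322, 0.469, -0.049, 1.532, 0.024, 1.141, -0.082], TCP at [0.185, 0.649, 0.248] pointing down, gripper open.
Joint ranges: [-2.59, 2.59], [-0.33, 1.99], [-1.39, 1.29], [0.1, 2.45], [-1.04, 4.18], [0.21, 1.99], [-2.66, 2.66]. Speed limits (rad/s): [2.57, 2.57, 3.14, 3.14, 3.14, 3.14, 3.14].

INTERFACE

Orientations are given as a rotation vector (axis times angle).
In Python, from rig import bot gives the robot as it stands. The module is installed in compiled form; this text tells all that it offers.
- The arm moves only by the tool jog_arm, never from a script. Its argument "rows" is text: rows parted by semicolons, each of 7 numbers parted by spaces: the shift along the tool's x, y, z in units of 40 mm (1.0 is 40 mm), then the turn, a rotation vector about the tool's x, y, z in units of 5 degrees (1.0 is 5 degrees), then the opening, from -1 (shut) to 1 (fully open), so that 0 is half open. In form: dx dy dz rx ry rz gripper; .... A call has 1 to 12 rows; each row shifts and turns the commanded pose from where the row before left it, along the tool's axes as they then stand; what a row does not reach is not made up. A row lasts 1/10 s, in which the tool goes at most 50 mm and 8.59 degrees, less where a joint would pass 70% of its speed; a pose out of reach is approached as far as the arm can. A call is refused whole if a number of a shift passes 1 or a number of a turn 1, either way. A call with a gripper value outside its range is refused whole. The fingers move at their own pace and stop on an object; "grip_force" is the grip in N (left out, the last holds). Time passes only in rows, so rows that do not move let the fingers close. It gives the time, the measured TCP pose, the force, the opening and the grip force at its end, in the units of the state.
- bot.read_state(): the state, without advancing time (a new reading comes with each control period).
- bot.get_image(name): name is "side" or "top"; returns (picture, depth): 384x512x3 uint8, blue, green, red; 384x512 float32, m along the optical axis (not along the pixel's ray), 0 where there is no reading.
- bot.calibration(name): a dict with "fx", "fy", "cx", "cy" (pixels), "T" (4x4, takes a point from camera to world coordinates). Camera axes: x right, y down, z forward; pixel columns grow to the right and rows downward; lengths in m; the calibration is good to about 2 mm. A picture is of the moment at which its call begins. calibration takes no time and is no camera call.
- bot.hand_in(): hands the job in; it is judged then, once.
The state is a dict: "t": time; "q": joint angles; "joint_vel": joint speeds; "effort": joint torques, N m; "ee_pos": TCP position; "tcp_rot": TCP orientation; "force": force on the tool from outside, world axes, zero at the start; "wrist_torque": the same for the moment, N m; "width": finger opening in m; "grip_force": force on a finger pad.
Only numpy, scipy, OpenCV 4.12 (cv2) and the standard library are available. Lean on these libraries where they do the work, as an engineer would, in place of code of your own. Each camera call takes 0.05 s, during which the arm holds its last target. There are 200 camera calls.

## Working session

There is one attempt and no reset: what is moved stays moved. The work goes in short steps, Python scripts to look and compute and a tool call to move; the robot and the scene stay as the last step left them, time stands still between calls to the robot, and variables do not carry over. Pictures are saved under pics/ and viewed, at most 10 in all, crops included, and the job is handed in when it is done.

Besides the shell and the picture viewer there is one more tool, called by a JSON object that holds its "api" and its "payload". jog_arm: Moves the arm, as the interface text tells. Its arguments: {"type":"object","properties":{"rows":{"type":"string"},"grip_force":{"type":"number"}},"required":["rows"]}

```bash
mkdir -p pics
cat > h.py <<'E'
import numpy as np,cv2
from rig import bot
def ray(cal,u,v):
    T=np.array(cal["T"]);d=np.array([(u-cal["cx"])/cal["fx"],(v-cal["cy"])/cal["fy"],1.0])
    return T[:3,3],T[:3,:3]@d
def onz(cal,u,v,z):
    o,d=ray(cal,u,v);return o+d*(z-o[2])/d[2]
def proj(cal,p):
    T=np.array(cal["T"]);c=T[:3,:3].T@(np.array(p)-T[:3,3]);return cal["fx"]*c[0]/c[2]+cal["cx"],cal["fy"]*c[1]/c[2]+cal["cy"]
E
python3 - <<'E'
from h import *
print(bot.read_state(),bot.finger_overhang)
for n in("top","side"):
    im,d=bot.get_image(n);cv2.imwrite(f"pics/{n}0.png",im);np.save(n+"0.npy",d)
    c=bot.calibration(n);print(n,c)
E
```

```text
{'t': 0.0, 'q': array([-1.32190804,  0.46947697, -0.0485974 ,  1.5337099 ,  0.02412476,
        1.14098025, -0.08227443]), 'joint_vel': array([ 0.00102836,  0.00173002, -0.00047008, -0.00180248,  0.00065176,
       -0.00055442, -0.00089872]), 'effort': array([ 3.56384990e-04, -5.07976806e+01, -8.03306722e-02, -2.36157006e+01,
       -6.13503484e-02,  3.77698580e-02,  1.60549748e-04]), 'ee_pos': array([0.18494611, 0.64859147, 0.24646868]), 'tcp_rot': array([-4.34812802e-01, -3.11117191e+00,  3.10929945e-03]), 'force': array([-0.2580641 ,  0.12549759, -0.20299541]), 'wrist_torque': array([-0.05631995,  0.03505153, -0.00034209]), 'grip_force': 0.0, 'width': 0.08694330282971567} 0.025
top {'fx': 479.04827409676926, 'fy': 479.04827409676926, 'cx': 253.40431955454758, 'cy': 192.15313674720753, 'T': array([[-1.54510017e-02, -9.77340298e-01,  2.11109469e-01,
         2.87763842e-01],
       [-9.99869875e-01,  1.60816418e-02,  1.27064601e-03,
         8.74160728e-04],
       [-4.63684041e-03, -2.11062366e-01, -9.77461599e-01,
         1.71955933e+00],
       [ 0.00000000e+00,  0.00000000e+00,  0.00000000e+00,
         1.00000000e+00]])}
side {'fx': 478.911512247304, 'fy': 478.911512247304, 'cx': 253.76380334466708, 'cy': 190.3911479574425, 'T': array([[ 0.99784244, -0.04987354,  0.04269774,  0.56207582],
       [-0.0655357 , -0.71758575,  0.69337996, -0.89490403],
       [-0.00394203, -0.69468217, -0.71930601,  1.0576578 ],
       [ 0.        ,  0.        ,  0.        ,  1.        ]])}
```

View pics/top0.png

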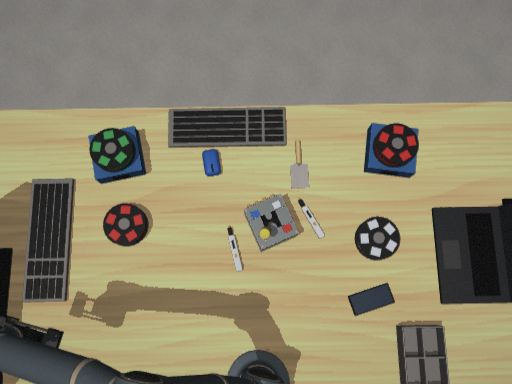

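View pics/side0.png

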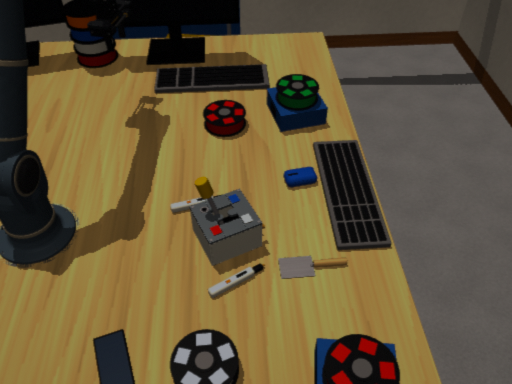

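The top view shows the knob at about (265,233), blue tag (255,214), white (277,205) and red (287,228). The side view agrees with this layout. I'll measure the positions now.

```bash
cat >> h.py <<'E'
def blob(im,lo,hi,box):
    hsv=cv2.cvtColor(im,cv2.COLOR_BGR2HSV);m=cv2.inRange(hsv,np.array(lo),np.array(hi))
    z=np.zeros_like(m);x0,y0,x1,y1=box;z[y0:y1,x0:x1]=m[y0:y1,x0:x1]
    n,l,s,c=cv2.connectedComponentsWithStats(z)
    if n<2:return None
    i=1+np.argmax(s[1:,4]);return c[i],s[i],l==i
def tri(c1,p1,c2,p2):
    o1,d1=ray(c1,*p1);o2,d2=ray(c2,*p2)
    t=np.linalg.lstsq(np.stack([d1,-d2],1),o2-o1,rcond=None)[0]
    a,b=o1+t[0]*d1,o2+t[1]*d2;return (a+b)/2,np.linalg.norm(a-b)
BOX={"top":(235,185,310,260),"side":(180,170,275,270)}
COL={"red":((0,150,80),(8,255,255)),"blue":((105,130,60),(125,255,255)),"white":((0,0,185),(180,45,255)),"yel":((20,130,60),(35,255,255))}
E
python3 - <<'E'
from h import *
for n in("top","side"):
    im=cv2.imread(f"pics/{n}0.png");c=bot.calibration(n);d=np.load(n+"0.npy")
    for k in COL:
        b=blob(im,*COL[k],BOX[n])
        if b is None:print(n,k,None);continue
        (u,v),s,m=b
        o,r=ray(c,u,v);dd=np.median(d[m])
        print(n,k,(u,v),s,onz(c,u,v,.103).round(4),"depth pt",(o+r*dd).round(4))
E
```

```text
top red (np.float64(286.7083333333333), np.float64(227.625)) [283 224   9   8  48] [ 0.5118 -0.1082  0.103 ] depth pt [ 0.5117 -0.1082  0.1036]
top blue (np.float64(254.7659574468085), np.float64(213.68085106382978)) [251 210   9   9  47] [ 5.615e-01 -5.000e-04  1.030e-01] depth pt [ 5.614e-01 -5.000e-04  1.035e-01]
top white (np.float64(276.0), np.float64(204.32558139534885)) [272 201   9   8  43] [ 0.5929 -0.0739  0.103 ] depth pt [ 0.5927 -0.0739  0.1042]
top yel (np.float64(264.9339622641509), np.float64(232.24528301886792)) [260 226  11  13 106] [ 0.4972 -0.034   0.103 ] depth pt [ 0.484  -0.0318  0.2048]
side red (np.float64(215.65853658536585), np.float64(229.58536585365854)) [210 225  12  10  82] [ 0.5119 -0.1076  0.103 ] depth pt [ 0.5119 -0.1083  0.1039]
side blue (np.float64(233.65217391304347), np.float64(198.1304347826087)) [228 194  12   9  69] [ 5.621e-01 -2.000e-04  1.030e-01] depth pt [5.621e-01 2.000e-04 1.026e-01]
side white None
side yel (np.float64(265.59725234996387), np.float64(210.43890093998553)) [ 253  170   22  100 1383] [ 0.6453 -0.0509  0.103 ] depth pt [ 0.655   0.0471 -0.0078]
```

{"api": "jog_arm", "payload": {"rows": "0 0 -1 0 0 1 -1; 0 0 0 0 0 1 -1; 0 0 0 0 0 1 -1; 0 0 0 0 0 1 -1; 0 0 0 0 0 1 -1; 0 0 0 0 0 1 -1; 0 0 0 0 0 1 -1; 0 0 0 0 0 1 -1; 0 0 0 0 0 1 -1; 0 0 0 0 0 1 -1; 0 0 0 0 0 0.2 -1; 0 0 0 0 0 0 -1", "grip_force": 5}}

```text
t: 1.3
ee_pos: [0.1849, 0.649, 0.2872]
tcp_rot: [1.73, 2.622, -0.001]
force: [0.2, -0.1, 0.4]
width: 0.0026
grip_force: 0.0
```

```bash
cat >> h.py <<'E'
from scipy.spatial.transform import Rotation as Ro
C=np.array([.537,-.0542]);Y=np.radians(23.0);RS=np.array([[np.cos(Y),-np.sin(Y)],[np.sin(Y),np.cos(Y)]])
def sel(p):return RS.T@(np.array(p)[:2]-C)*1000
def where():
    s=bot.read_state();R=Ro.from_rotvec(s["tcp_rot"]).as_matrix()
    print("t",round(s["t"],2),"sel mm",sel(s["ee_pos"]).round(1),"z",s["ee_pos"][2].round(4),"w",round(s["width"],4),"xhead",np.degrees(np.arctan2(R[1,0],R[0,0])).round(1),"zax",R[:,2].round(3),"F",s["force"].round(1))
    return s,R
def todo(tx,ty,tz):  # target selector mm, z m -> tool units
    s,R=where();w=C+RS@np.array([tx,ty])/1000
    print("target",(tx,ty,tz),"tool units",(R.T@(np.r_[w,tz]-s["ee_pos"])/.04).round(2))
E
python3 - <<'E'
from h import *
todo(0,450,.29);todo(-88,45,.28)
E
```

```text
t 1.3 sel mm [-49.3 784.8] z 0.2872 w 0.0026 xhead 113.2 zax [-0.    -0.001 -1.   ] F [ 0.2 -0.1  0.4]
target (0, 450, 0.29) tool units [-8.37  1.21 -0.07]
t 1.3 sel mm [-49.3 784.8] z 0.2872 w 0.0026 xhead 113.2 zax [-0.    -0.001 -1.   ] F [ 0.2 -0.1  0.4]
target (-88, 45, 0.28) tool units [-18.49  -1.02   0.19]
```

{"api": "jog_arm", "payload": {"rows": "-1 0.6 0 0 0 0 -1; -1 0.6 0 0 0 0 -1; -1 0 0 0 0 0 -1; -1 0 0 0 0 0 -1; -1 0 0 0 0 0 -1; -1 0 0 0 0 0 -1; -1 0 0 0 0 0 -1; -1 0 0 0 0 0 -1; -1 0 0 0 0 0 -1; -1 0 0 0 0 0 -1; -1 0 0 0 0 0 -1; -1 0 0 0 0 0 -1"}}

```text
t: 2.5
ee_pos: [0.4178, 0.2248, 0.2877]
tcp_rot: [-1.73, -2.622, -0.001]
force: [0.5, 0.3, 0.2]
width: 0.0003
grip_force: 0.0
```

{"api": "jog_arm", "payload": {"rows": "-1 0 0 0 0 0 -1; -1 0 0 0 0 0 -1; -1 0 0 0 0 0 -1; -1 -0.5 0 0 0 0 -1; -0.9 -0.5 0 0 0 0 -1; -0.8 -0.6 0 0 0 0 -1; -0.7 -0.6 0 0 0 0 -1; 0 0 0 0 0 0 -1; 0 0 0 0 0 0 -1"}}

```text
t: 3.4
ee_pos: [0.4367, -0.044, 0.2877]
tcp_rot: [-1.733, -2.62, -0.002]
force: [0.9, 0.5, -0.4]
width: 0.0004
grip_force: 0.0
```

Run:
```python
from h import *
todo(-88,45,.205)
im,_=bot.get_image("side");cv2.imwrite("pics/s1.png",cv2.resize(im[140:280,150:300],None,fx=4,fy=4))
```

```text
t 3.4 sel mm [-88.3  48.6] z 0.2877 w 0.0004 xhead 113.0 zax [ 0.001  0.001 -1.   ] F [ 0.9  0.5 -0.4]
target (-88, 45, 0.205) tool units [-0.09  0.01  2.07]
```

View pics/s1.png

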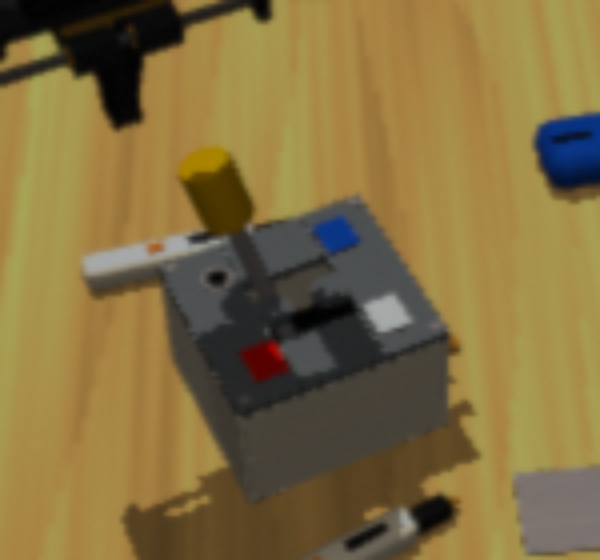

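The closed fingers (crop 125,120) hover clear of the knob (crop 215,190) on its -x side, and the gate and tags are visible. Next I lower the fingers.

{"api": "jog_arm", "payload": {"rows": "-0.1 0 0.7 0 0 0 -1; 0 0 0.7 0 0 0 -1; 0 0 0.65 0 0 0 -1; 0 0 0 0 0 0 -1; 0 0 0 0 0 0 -1"}}

```text
t: 3.95
ee_pos: [0.4389, -0.0463, 0.2057]
tcp_rot: [-1.729, -2.623, 0.001]
force: [-0.4, -0.5, 0.4]
width: 0.0007
grip_force: 0.0
```

{"api": "jog_arm", "payload": {"rows": "0 0.15 0 0 0 0 -1; 0 0.15 0 0 0 0 -1; 0 0.15 0 0 0 0 -1; 0 0.15 0 0 0 0 -1; 0 0.15 0 0 0 0 -1; 0 0 0 0 0 0 -1"}}

```text
t: 4.55
ee_pos: [0.4668, -0.0353, 0.2056]
tcp_rot: [1.731, 2.621, -0.0]
force: [-0.6, 0.4, 1.7]
width: 0.0005
grip_force: 0.7
```

Run:
```python
from h import *
todo(-34,44,.205)
```

```text
t 4.55 sel mm [-57.2  44.8] z 0.2056 w 0.0005 xhead 113.1 zax [ 0. -0. -1.] F [-0.6  0.4  1.7]
target (-34, 44, 0.205) tool units [-0.02  0.58  0.02]
```

{"api": "jog_arm", "payload": {"rows": "0 0.12 0 0 0 0 -1; 0 0.12 0 0 0 0 -1; 0 0.12 0 0 0 0 -1; 0 0.12 0 0 0 0 -1; 0 0.1 0 0 0 0 -1; 0 0 0 0 0 0 -1; 0 0 0 0 0 0 -1"}}

```text
t: 5.25
ee_pos: [0.4876, -0.0264, 0.2054]
tcp_rot: [1.732, 2.621, 0.0]
force: [0.8, -0.2, 0.3]
width: 0.0003
grip_force: 0.2
```

```bash
cat >> h.py <<'E'
CB={"top":(235,185,310,260),"side":(180,165,245,215)}
def knob():
    # knob_mid by triangulating yellow bbox centres of the two views
    p=[];cs=[]
    for n in("top","side"):
        im,_=bot.get_image(n);c=bot.calibration(n)
        b=blob(im,*COL["yel"],CB[n])
        if b is None:print(n,"none");return
        s=b[1];p.append((s[0]+(s[2]-1)/2,s[1]+(s[3]-1)/2));cs.append(c);print(n,s)
        cv2.imwrite(f"pics/k_{n}.png",cv2.resize(im[140:280,180:330] if n=="top" else im[140:280,150:300],None,fx=4,fy=4))
    q,e=tri(cs[0],p[0],cs[1],p[1]);print("knob sel",sel(q).round(1),"z",q[2].round(4),"gap",round(e,4))
E
python3 - <<'E'
from h import *
where();knob()
E
```

```text
t 5.25 sel mm [-34.6  44.9] z 0.2054 w 0.0003 xhead 113.1 zax [ 0. -0. -1.] F [ 0.8 -0.2  0.3]
top none
```

{"api": "jog_arm", "payload": {"rows": "0 -0.5 0 0 0 0 -1; 0 -0.3 -0.5 0 0 0 -1; 0 0 -1 0 0 0 -1; 0.9 0 -0.5 0 0 0 -1; 0.9 0 0 0 0 0 -1; 0.5 0 0 0 0 0 -1; 0 0 0 0 0 0 -1"}}

```text
t: 6.0
ee_pos: [0.4209, 0.0484, 0.2856]
tcp_rot: [-1.724, -2.625, -0.003]
force: [-0.6, -1.2, 0.9]
width: 0.0007
grip_force: 0.0
```

Run:
```python
from h import *
knob();todo(0,95,.205)
im,_=bot.get_image("side");cv2.imwrite("pics/s2.png",cv2.resize(im[140:280,150:300],None,fx=4,fy=4))
```

```text
top [255 218  13  11 108]
side [ 196  165   39   32 1006]
knob sel [-5.8 39.8] z 0.1933 gap 0.0011
t 6.1 sel mm [-67.  136.7] z 0.2856 w 0.0008 xhead 113.1 zax [ 0.001  0.    -1.   ] F [ 0.3 -0.4  0.8]
target (0, 95, 0.205) tool units [-1.05  1.67  2.02]
```

View pics/s2.png

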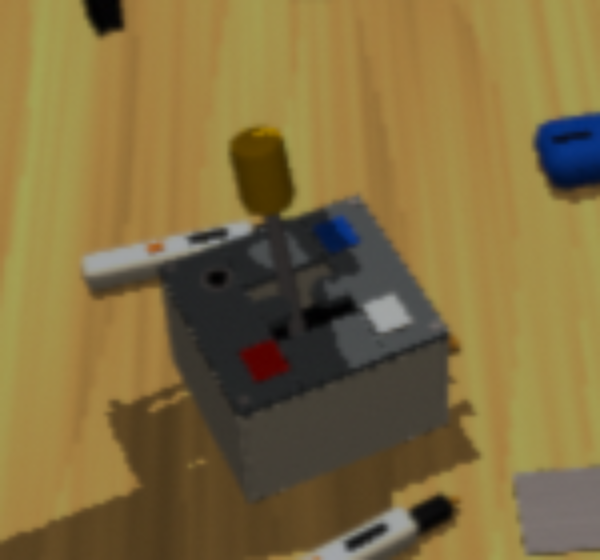

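The knob in the crop is centred near (262,170), which is side pixel (215.5,182.5). The side mask had leaked onto the wood, so I'll triangulate with this pixel instead.

Run:
```python
from h import *
q,e=tri(bot.calibration("top"),(261,223),bot.calibration("side"),(215.3,182.3));print(sel(q),q[2],e)
for x in(-8,-4,0,4):
    w=C+RS@np.array([x,40])/1000
    print(x,proj(bot.calibration("top"),[*w,.187]),proj(bot.calibration("side"),[*w,.187]))
```

```text
[-5.27209572 39.36518232] 0.187016028579448 0.0005249750806806057
-8 (np.float64(261.1482881514412), np.float64(223.76592743309914)) (np.float64(214.12878754470563), np.float64(182.51844881577992))
-4 (np.float64(260.6427007060293), np.float64(222.64309812748883)) (np.float64(215.55739689274395), np.float64(182.01892260360867))
0 (np.float64(260.1376225334497), np.float64(221.52139983584235)) (np.float64(216.9831306565867), np.float64(181.52040186552517))
4 (np.float64(259.6330528646122), np.float64(220.40083085013248)) (np.float64(218.40599750970787), np.float64(181.02288356877068))
```

Knob x is about -5 mm, so I'll nudge it 5 mm further to centre it on the cross lane.

{"api": "jog_arm", "payload": {"rows": "-0.8 0 0 0 0 0 -1; -0.8 0 0 0 0 0 -1; -0.7 0 0.5 0 0 0 -1; 0 0 0.7 0 0 0 -1; 0 0 0.8 0 0 0 -1; 0 0.2 0 0 0 0 -1; 0 0.2 0 0 0 0 -1; 0 0.2 0 0 0 0 -1; 0 0 0 0 0 0 -1"}}

```text
t: 7.05
ee_pos: [0.4825, -0.0289, 0.207]
tcp_rot: [1.729, 2.62, 0.003]
force: [-0.8, 0.3, 0.6]
width: 0.0
grip_force: 0.0
```

Run:
```python
from h import *
todo(-29.5,44,.205)
```

```text
t 7.05 sel mm [-40.3  44.6] z 0.207 w 0.0 xhead 113.2 zax [ 0.004  0.    -1.   ] F [-0.8  0.3  0.6]
target (-29.5, 44, 0.205) tool units [-0.02  0.27  0.05]
```

{"api": "jog_arm", "payload": {"rows": "0 0.1 0 0 0 0 -1; 0 0.1 0 0 0 0 -1; 0 0.07 0 0 0 0 -1; 0 0 0 0 0 0 -1; 0 0 0 0 0 0 -1; 0 -0.5 0 0 0 0 -1; 0 -0.2 -1 0 0 0 -1; 0 0 -1 0 0 0 -1; 0.7 0 0 0 0 0 -1; 0.6 0.5 0 0 0 0 -1; 0 0.5 0 0 0 0 -1; 0 0.5 0 0 0 0 -1"}}

```text
t: 8.25
ee_pos: [0.4993, 0.0363, 0.2857]
tcp_rot: [-1.729, -2.623, -0.002]
force: [-0.6, -0.6, -0.3]
width: 0.0002
grip_force: 0.0
```

Run:
```python
from h import *
todo(0,95,.205)
im,_=bot.get_image("side");cv2.imwrite("pics/s3.png",cv2.resize(im[140:280,150:300],None,fx=4,fy=4))
```

```text
t 8.25 sel mm [ 0.7 98.1] z 0.2857 w 0.0002 xhead 113.2 zax [ 0.001  0.001 -1.   ] F [-0.6 -0.6 -0.3]
target (0, 95, 0.205) tool units [-0.08 -0.02  2.02]
```

View pics/s3.png

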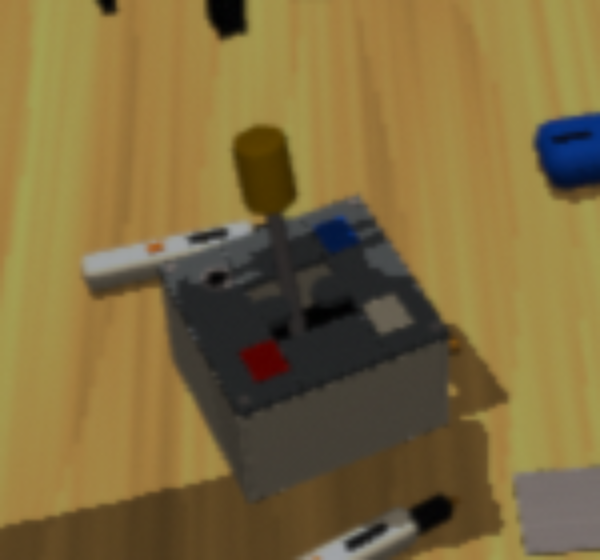

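The knob is now near crop (265,170), so x is about -2 mm and within the lane's play. I'll lower the fingers and push towards -y.

{"api": "jog_arm", "payload": {"rows": "0 0 0.7 0 0 0 -1; 0 0 0.7 0 0 0 -1; 0 0 0.6 0 0 0 -1; -0.2 0 0 0 0 0 -1; -0.2 0 0 0 0 0 -1; -0.2 0 0 0 0 0 -1; -0.15 0 0 0 0 0 -1; -0.15 0 0 0 0 0 -1; -0.15 0 0 0 0 0 -1; 0 0 0 0 0 0 -1"}}

```text
t: 9.3
ee_pos: [0.5159, -0.0045, 0.2059]
tcp_rot: [1.733, 2.619, 0.001]
force: [-0.1, 0.5, -0.2]
width: 0.0006
grip_force: 0.5
```

{"api": "jog_arm", "payload": {"rows": "-0.15 0 0 0 0 0 -1; -0.15 0 0 0 0 0 -1; -0.15 0 0 0 0 0 -1; -0.15 0 0 0 0 0 -1; 0 0 0 0 0 0 -1"}}

```text
t: 9.8
ee_pos: [0.5252, -0.0269, 0.2055]
tcp_rot: [1.734, 2.619, -0.001]
force: [-1.0, 0.8, 0.0]
width: 0.0004
grip_force: 0.3
```

Run:
```python
from h import *
todo(0,-8,.205)
im,_=bot.get_image("side");cv2.imwrite("pics/s4.png",cv2.resize(im[140:280,150:300],None,fx=4,fy=4))
```

```text
t 9.8 sel mm [-0.2 29.8] z 0.2055 w 0.0004 xhead 113.0 zax [ 0.    -0.001 -1.   ] F [-1.   0.8  0. ]
target (0, -8, 0.205) tool units [-0.94  0.01  0.01]
```

View pics/s4.png

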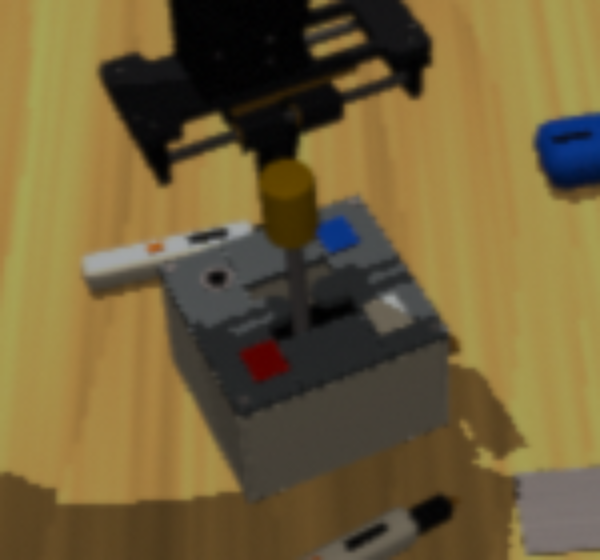

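The knob (crop 288,205) is upright in the middle of the cross lane with the fingers behind it. I'll keep pushing.

{"api": "jog_arm", "payload": {"rows": "-0.15 0 0 0 0 0 -1; -0.15 0 0 0 0 0 -1; -0.15 0 0 0 0 0 -1; -0.15 0 0 0 0 0 -1; -0.1 0 0 0 0 0 -1; -0.1 0 0 0 0 0 -1; 0 0 0 0 0 0 -1"}}

```text
t: 10.55
ee_pos: [0.5375, -0.0558, 0.2054]
tcp_rot: [1.733, 2.62, -0.001]
force: [-1.2, 2.2, 0.6]
width: 0.0004
grip_force: 0.4
```

{"api": "jog_arm", "payload": {"rows": "-0.05 0 0 0 0 0 -1; -0.05 0 0 0 0 0 -1; 0 0 0 0 0 0 -1"}}

```text
t: 10.85
ee_pos: [0.5389, -0.0589, 0.2054]
tcp_rot: [-1.732, -2.621, 0.0]
force: [-1.4, 1.4, -0.5]
width: 0.0005
grip_force: 0.6
```

Run:
```python
from h import *
where()
```

```text
t 10.85 sel mm [-0.1 -5.1] z 0.2054 w 0.0005 xhead 113.1 zax [-0.  0. -1.] F [-1.4  1.4 -0.5]
```

{"api": "jog_arm", "payload": {"rows": "-0.06 0 0 0 0 0 -1; 0 0 0 0 0 0 -1"}}

```text
t: 11.05
ee_pos: [0.54, -0.0612, 0.2055]
tcp_rot: [1.732, 2.621, -0.0]
force: [-0.5, 0.7, -0.4]
width: 0.0005
grip_force: 0.6
```

{"api": "jog_arm", "payload": {"rows": "-0.05 0 0 0 0 0 -1; 0 0 0 0 0 0 -1"}}

```text
t: 11.25
ee_pos: [0.5408, -0.0631, 0.2055]
tcp_rot: [1.732, 2.621, 0.0]
force: [-0.7, 1.3, -0.9]
width: 0.0004
grip_force: 0.6
```

{"api": "jog_arm", "payload": {"rows": "0.5 0 0 0 0 0 -1; 0.5 0 -0.6 0 0 0 -1; 0 0 -0.8 0 0 0 -1; 0 0.6 -0.6 0 0 0 -1; 0 0.6 0 0 0 0 -1; 0 0.6 0 0 0 0 -1; 0 0.4 0 0 0 0 -1; 0 0 0 0 0 0 -1"}}

```text
t: 12.05
ee_pos: [0.6079, 0.0094, 0.2854]
tcp_rot: [1.728, 2.621, -0.0]
force: [-0.4, -0.4, 0.3]
width: 0.0007
grip_force: 0.0
```

Run:
```python
from h import *
todo(65,-40,.2)
im,_=bot.get_image("side");a=cv2.resize(im[155:255,170:270],None,fx=4,fy=4)
im,_=bot.get_image("top");b=cv2.resize(im[180:280,220:320],None,fx=4,fy=4);cv2.imwrite("pics/s5.png",np.hstack([a,b]))
for x in(-6,0,6):
  for y in(-34,-40):
    w=C+RS@np.array([x,y])/1000
    s=np.array(proj(bot.calibration("side"),[*w,.187]));t=np.array(proj(bot.calibration("top"),[*w,.187]))
    print(x,y,(s-[170,155])*4,(t-[220,180])*4+[400,0])
```

```text
t 12.05 sel mm [90.1 30.9] z 0.2854 w 0.0007 xhead 113.2 zax [ 0.002 -0.001 -1.   ] F [-0.4 -0.4  0.3]
target (65, -40, 0.2) tool units [-1.77 -0.64  2.14]
-6 -34 [227.18331543 184.49202861] [646.99623247 136.09702893]
-6 -40 [231.22292453 190.86436769] [653.73123358 133.13216928]
0 -34 [235.99871228 181.26516478] [643.91396972 129.41885557]
0 -40 [240.05975147 187.61730907] [650.6448719  126.45832337]
6 -34 [244.78650485 178.04840545] [640.83634253 122.75072584]
6 -40 [248.86881994 184.38045019] [647.56315049 119.79451143]
```

View pics/s5.png

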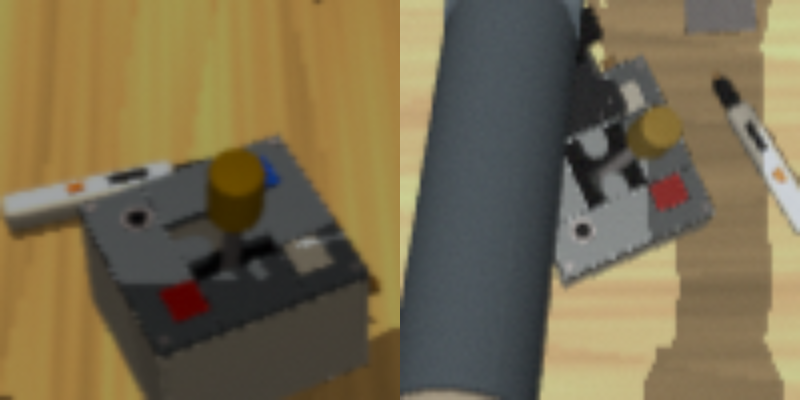

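The side view has the knob at (236,190) and the top view at (655,131), which puts it at about (-3,-40) mm, in the red leg's middle. I'll move to its +x side and push.

{"api": "jog_arm", "payload": {"rows": "-0.9 0 0 0 0 0 -1; -0.87 0 0 0 0 0 -1; 0 0 0.7 0 0 0 -1; 0 0 0.7 0 0 0 -1; 0 0 0.7 0 0 0 -1; 0 -0.3 0 0 0 0 -1; 0 -0.3 0 0 0 0 -1; 0 -0.3 0 0 0 0 -1; 0 -0.2 0 0 0 0 -1; 0 -0.2 0 0 0 0 -1; 0 0 0 0 0 0 -1"}}

```text
t: 13.25
ee_pos: [0.5851, -0.0778, 0.2024]
tcp_rot: [1.733, 2.62, 0.002]
force: [0.9, -0.5, -0.6]
width: 0.0004
grip_force: 0.0
```

Run:
```python
from h import *
todo(-14,-40,.201)
```

```text
t 13.25 sel mm [ 35.  -40.5] z 0.2024 w 0.0004 xhead 113.0 zax [ 0.001  0.    -1.   ] F [ 0.9 -0.5 -0.6]
target (-14, -40, 0.201) tool units [ 0.01 -1.23  0.03]
```

{"api": "jog_arm", "payload": {"rows": "0 -0.15 0 0 0 0 -1; 0 -0.15 0 0 0 0 -1; 0 -0.15 0 0 0 0 -1; 0 -0.15 0 0 0 0 -1; 0 -0.15 0 0 0 0 -1; 0 -0.15 0 0 0 0 -1; 0 -0.1 0 0 0 0 -1; 0 0 0 0 0 0 -1"}}

```text
t: 14.05
ee_pos: [0.5483, -0.093, 0.2014]
tcp_rot: [-1.732, -2.62, 0.0]
force: [0.4, 1.1, 0.2]
width: 0.0003
grip_force: 0.4
```

{"api": "jog_arm", "payload": {"rows": "0 -0.07 0 0 0 0 -1; 0 -0.07 0 0 0 0 -1; 0 0 0 0 0 0 -1"}}

```text
t: 14.35
ee_pos: [0.5435, -0.095, 0.2013]
tcp_rot: [-1.732, -2.62, 0.0]
force: [1.4, -0.3, -0.0]
width: 0.0003
grip_force: 0.5
```

{"api": "jog_arm", "payload": {"rows": "0 -0.05 0 0 0 0 -1; 0 0 0 0 0 0 -1"}}

```text
t: 14.55
ee_pos: [0.5419, -0.0958, 0.2014]
tcp_rot: [-1.732, -2.621, 0.0]
force: [1.4, 1.0, -0.8]
width: 0.0007
grip_force: 0.6
```

Run:
```python
from h import *
where()
im,_=bot.get_image("side");a=cv2.resize(im[155:255,170:270],None,fx=4,fy=4)
im,_=bot.get_image("top");b=cv2.resize(im[180:280,220:320],None,fx=4,fy=4);cv2.imwrite("pics/s6.png",np.hstack([a,b]))
for x in(-32,-38,-44):
  for y in(-34,-40):
    w=C+RS@np.array([x,y])/1000
    s=np.array(proj(bot.calibration("side"),[*w,.18]));t=np.array(proj(bot.calibration("top"),[*w,.18]))
    print(x,y,(s-[170,155])*4,(t-[220,180])*4+[400,0])
```

```text
t 14.55 sel mm [-11.7 -40.2] z 0.2014 w 0.0007 xhead 113.1 zax [-0.  0. -1.] F [ 1.4  1.  -0.8]
-32 -34 [189.32936651 206.23046935] [659.88827849 166.46111085]
-32 -40 [193.2595606  212.68799884] [666.61153447 163.49010953]
-38 -34 [180.40382633 209.5100819 ] [662.98136027 173.16455573]
-38 -40 [184.31194505 215.98822409] [669.70870441 170.18921284]
-44 -34 [171.45008848 212.80005544] [666.07910258 179.87810109]
-44 -40 [175.33597235 219.29890856] [672.81053958 176.89840691]
```

View pics/s6.png

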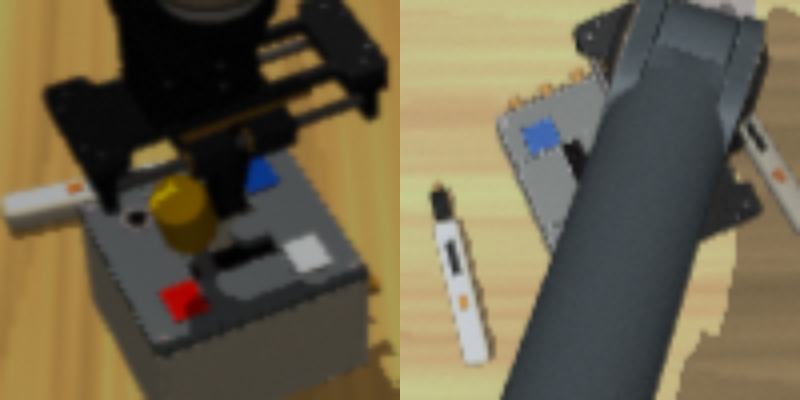

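The side view has the knob at (183,215), so x is about -38 mm with 5–6 mm still to go. I'll step in gently and watch the force.

{"api": "jog_arm", "payload": {"rows": "0 -0.06 0 0 0 0 -1; 0 0 0 0 0 0 -1"}}

```text
t: 14.85
ee_pos: [0.5396, -0.0968, 0.2015]
tcp_rot: [-1.732, -2.621, 0.0]
force: [1.0, 0.1, -0.7]
width: 0.0009
grip_force: 0.6
```

{"api": "jog_arm", "payload": {"rows": "0 -0.05 0 0 0 0 -1; 0 0 0 0 0 0 -1"}}

```text
t: 15.05
ee_pos: [0.5378, -0.0976, 0.2015]
tcp_rot: [-1.732, -2.621, -0.0]
force: [0.9, 0.0, 0.0]
width: 0.0007
grip_force: 0.6
```

{"api": "jog_arm", "payload": {"rows": "0 -0.03 0 0 0 0 -1; 0 0 0 0 0 0 -1"}}

```text
t: 15.25
ee_pos: [0.5368, -0.098, 0.2015]
tcp_rot: [-1.732, -2.621, -0.0]
force: [1.4, 1.2, -0.5]
width: 0.0006
grip_force: 0.6
```

{"api": "jog_arm", "payload": {"rows": "0 0.5 0 0 0 0 -1; 0 0.6 0 0 0 0 -1; 0 0.6 -0.6 0 0 0 -1; 0 0 -1 0 0 0 -1; 0 0.7 -0.6 0 0 0 -1; 0.8 0.7 0 0 0 0 -1; 0.8 0.7 0 0 0 0 -1; 0.8 0.7 0 0 0 0 -1; 0.8 0 0 0 0 0 -1; 0.8 0 0 0 0 0 -1; 0 0 0 0 0 0 -1; 0 0 0 0 0 0 -1"}}

```text
t: 16.45
ee_pos: [0.6394, 0.1201, 0.2893]
tcp_rot: [-1.73, -2.622, 0.002]
force: [0.4, -0.5, 1.0]
width: 0.0003
grip_force: 0.0
```

Run:
```python
from h import *
where()
im,_=bot.get_image("side");a=cv2.resize(im[155:255,170:270],None,fx=4,fy=4)
im,_=bot.get_image("top");b=cv2.resize(im[180:280,220:320],None,fx=4,fy=4);cv2.imwrite("pics/s7.png",np.hstack([a,b]))
```

```text
t 16.45 sel mm [162.3 120.4] z 0.2893 w 0.0003 xhead 113.2 zax [-0.001 -0.001 -1.   ] F [ 0.4 -0.5  1. ]
```

View pics/s7.png

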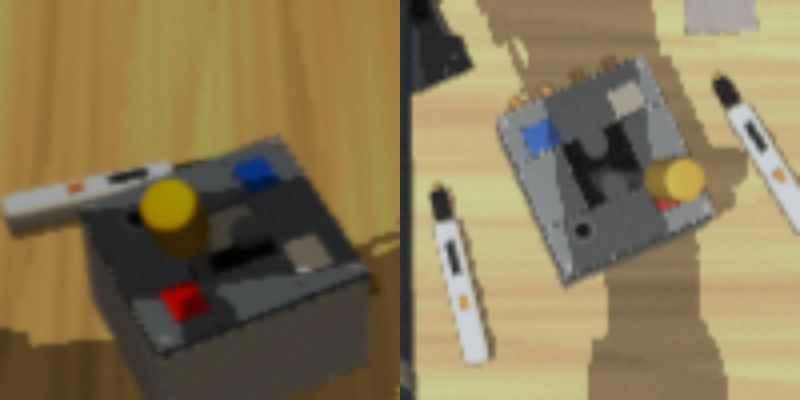

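The knob is centred at side (174,219) and top (675,178). Home at the red tag predicts (175,219) and (673,177), so it is home and the robot is clear of everything.

```bash
python3 -c "
from rig import bot
print(bot.hand_in())"
```

```text
the job is handed in; nothing more can be done
None
```

The lever is home in the red tag's leg with the arm clear of everything, and the job was handed in at about 16.5 s; the final pictures put the knob within about 2 mm of home, but the hand-in returned no verdict.

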